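# Set the mode switch in a pump control box and latch its lid tight

## Robot

A 6-joint arm with a two-finger parallel gripper is mounted at the origin on a cart in front of the work surface, level with it; the furniture and walls round the work are solid. World frame = base frame: x ahead of the robot, y to its left, z up, the work surface at z = 0. Lengths are in mm, angles in rad, forces in N, time in s.
With the tool pointing down it reaches from about 325 to 900 mm from the base axis. Payload 6.1 kg.
Tool frame: the origin (TCP) lies midway between the tips of the shut fingers; the grasp point (between the pads) lies 19 mm behind it; z points along the fingers, y is the line along which they close (so a half turn about z gives the same grasp; the last joint's range is limited). The gripper opens to 85 mm and grips with 20 to 120 N. Pads are 22 mm wide; open, the fingers measure 114 mm over their backs; the gripper's body (76 mm by 85 mm) begins 54 mm behind the grasp point. The pads swing forward as they close: fully open they stand 13 mm farther back than shut.
Start: joints at [-0.126, 0.22, 1.526, -0, 1.395, -0.126], TCP at [624.993, -0.003, 231.3] pointing down, gripper open.
Joint ranges: [-2.98, 2.98], [-0.91, 2.08], [0.09, 2.57], [-1.24, 4.39], [0.2, 2.65], [-2.68, 2.68]. Speed limits (rad/s): [2.57, 2.57, 3.01, 3.14, 3.14, 3.14].

## Interface

Orientations are given as [roll, pitch, yaw] about the fixed x, y, z axes, in that order (R = Rz(yaw) Ry(pitch) Rx(roll)).
In Python, from cell import manip, grab_frame, job_done gives the robot as it stands.
- The arm moves only by the shell command python3 -m handwheel 'ROWS'. ROWS is JSON, a list of rows, each a list of 7 numbers: the turn, a rotation vector about the world's x, y, z in units of 6 degrees (1.0 is 6 degrees), then the shift along the world's x, y, z in units of 25 mm (1.0 is 25 mm), then the closure, from -1 (fully open) to 1 (shut). A call has 1 to 20 rows; each row shifts and turns the commanded pose from where the row before left it; what a row does not reach is not made up. A row lasts 1/10 s, in which the tool goes at most 50 mm and 8.59 degrees, less where a joint would pass 70% of its speed; a pose out of reach is approached as far as the arm can. A call is refused whole if a number of a shift passes 1 or a number of a turn 1, either way. A call with a gripper value outside its range is refused whole. The fingers move at their own pace and stop on an object; the grip force is fixed at half the most. Time passes only in rows, so rows that do not move let the fingers close. It gives the time, the measured TCP pose, the force, the opening and the grip force at its end, in the units of the state.
- manip.read_state(): the state, without advancing time (a new reading comes with each control period).
- grab_frame(name): name is "scene" or "side" or "wrist"; returns a dict with "color" (384x512x3 uint8, blue, green, red), "depth" (384x512 float32, mm along the optical axis (not along the pixel's ray), 0 where there is no reading), "K" (3x3 intrinsics, pixels), "R" (3x3) and "t" (3): a world point X has camera coordinates R X + t. Camera axes: x right, y down, z forward; pixel columns grow to the right and rows downward; lengths in mm; the calibration is good to about 2 mm. The wrist camera is an equidistant fisheye: a pixel r from the principal point sees the ray r / f radians off the axis. A picture is of the moment at which its call begins.
- job_done(): hands the job in; it is judged then, once.
The state is a dict: "t": time; "joint_pos": joint angles; "joint_vel": joint speeds; "tau": joint torques, N m; "eef_pos": TCP position; "orientation": TCP orientation; "wrist_force": force on the tool from outside, world axes, zero at the start; "torque": the same for the moment, N m; "gripper_width": finger opening in mm; "finger_force": force on a finger pad.
Only numpy, scipy, OpenCV 4.12 (cv2) and the standard library are available. Lean on these libraries where they do the work, as an engineer would, in place of code of your own. Each camera call takes 0.05 s, during which the arm holds its last target. There are 200 camera calls.

## Task

The pump's control box on the bench stands open after service. With the flat screwdriver from the rack, turn the slotted mode switch inside the box clockwise to its stop, about a quarter turn, and stand the screwdriver back upright in its hole in the rack. Then swing the lid down onto its gasket and turn the T-handle clockwise to its stop so that the latch draws the lid tight; leave the other things on the bench where they are.

Things in the scene. Friction and masses are not known exactly. Their poses are not given: they have to be found in the camera images.
- control_box: low grey sheet-steel box, fixed to the bench, 180 (x) x 220 (y) x 100 mm high without lid. Origin: centre of its underside; x points away from the robot to the hinge side, y left, z up. A black rubber gasket frames its open top; inside are a mounting plate, low modules (none over 92 mm high) and, front left, the slotted switch
- lid_hinge (a point): midpoint of the lid's hinge line, along the box's far upper edge: 94 mm behind the box's centre and 104 mm above the bench; axes as the box (hinge line along y)
- lid (a joint): lid angle, rad: 0 = level and drawn tight; starts at 1.55 to 1.7 (standing open); lying unlatched on the gasket it reads 0.018 to 0.035. A stiff hinge keeps it where it is left; 5 to 10 N at its free edge moves it: push it over from behind beside the T-handle, then press it down from above
- lid_edge (a point): middle of the lid's free (front) edge on its outer face; z points out of that face (up when shut), x to the hinge. Lid: grey pan 184 x 224 mm, 16 mm thick, free edge 187 mm from the hinge line; its outer face lies 15 mm outward of the hinge line (above it when shut)
- latch (a joint): T-handle angle, rad: 0 = open (bar parallel to the lid's front edge), starts at 0 to 0.3, grows clockwise seen from outside the lid (above, when shut), stop at 1.5 (bar square to the edge). Its pawl catches only if the lid lies on the gasket. From 0.5 to 1.2 it draws the lid's front down about 5 mm (up to 0.4 N m); past 1.2 it stays by itself
- latch_grip (a point): centre of the T-handle's steel bar: 84 mm long (along this point's y), 14 mm wide (x), 16 mm high, centred 34 mm off the lid's outer face and 51 mm in from the lid's free edge; z points out of the lid. Under it a spindle 16 mm across and a base 42 mm across and 8 mm high
- selector (a joint): slotted mode switch, rad: starts at 0 to 0.25, grows clockwise seen from above, stop at 1.5; turns with about 0.06 N m
- selector_slot (a point): centre of the switch's slot at the upper face of its round head (44 mm across, 80 mm above the bench, in the box). Slot along this point's x: 20 mm long, 4.2 mm wide, 10 mm deep, its mouth bevelled to 8.8 mm wide and 29 mm long in the top 3 mm. It turns with the switch. The blade has about 0.1 rad of play in it
- driver_grip (a point): centre of the screwdriver's black square handle (24 x 24 mm, 70 mm high, flats along this point's x and y); z points up from blade to handle. Starts upright in the rack's front hole. Whole tool 150 mm long, about 0.11 kg
- driver_tip (a point): end of the screwdriver's flat blade, 113 mm below the handle's centre, same axes: blade 14 mm wide along x, 2.6 mm thick along y, tapering to 13 x 1.6 mm in the last 3 mm. A round collar 34 mm across, 75 mm above the tip, rests on the rack
- driver: the screwdriver as a whole; origin at the blade's end
- rack_hole (a point): centre of the screwdriver's hole at the upper face of the rack's top plate, 85 mm above the bench: square, 21 mm wide, through a 5 mm plate. The rack is a fixed dark steel bridge 170 (this point's x) x 56 mm; a shorter nut driver with a round grey handle, 58 mm high, is fixed 85 mm behind this hole along x
- quart_jar: bystander: clear canning jar, 99 mm across, 174 mm high; origin under its centre
- pocket_scale: bystander: flat black pocket scale with a steel pan, 110 x 64 x 19 mm; origin under its centre
- cream_jar: bystander: white balm jar, 62 mm across, 51 mm high; origin under its centre
- dropper_3: bystander: amber dropper bottle, 46 mm across, 106 mm high; origin under its centre
- wash_bottle: bystander: squeeze wash bottle, 65 x 87 mm, 197 mm high; origin under its centre
- back_jar_2: bystander: clear canning jar with powder, 87 mm across, 152 mm high; origin under its centre
There are look-alikes about, which are no part of the job. There is more than one size of the driver; the job needs the smaller.

How it is judged (in metres and radians):
On the way, in this order (a step that is already met when the one before it is completed fails the run):
1. the mode switch is turned clockwise to its stop (over 1.3 rad) with the screwdriver's blade in its slot (value of joint selector above 1.3 rad and distance between driver_tip and selector_slot below 0.014 m), for 0.1 s.
2. the lid is down on its gasket (under 0.045 rad) (value of joint lid below 0.045 rad), for 0.1 s.
At the end, for the whole second after the job is handed in: The switch and the T-handle stand at their clockwise stops (both over 1.3 rad), the lid is drawn tight (under 0.010 rad), and the screwdriver stands still and upright (within 0.12 rad) in its rack hole, its collar down on the plate (tip 68 mm or more below it, within 12 mm of its axis) (value of joint each of selector, latch above 1.3 rad and value of joint lid below 0.01 rad and horizontal distance between driver_tip and rack_hole below 0.012 m and angle between driver_grip's own z axis and vertical below 0.12 rad and z of driver_tip in the frame of rack_hole below -0.068 m and linear speed of driver below 0.03 m/s); the robot touches nothing.
It fails at once if a bystander (jars, scale, dropper bottle, wash bottle) is pushed more than 40 mm from its place (distance of any of quart_jar, pocket_scale, cream_jar, dropper_3, wash_bottle, back_jar_2 from where it was at the start of the episode above 0.04 m).
It also fails if it takes over 72 s, if anything falls off the work surface, if the arm or the gripper's body presses on something with over 40 N, if the wrist force passes 120 N, or if a joint passes its speed limit or range.

## Working session

There is one attempt and no reset: what is moved stays moved. The work goes in short steps, Python scripts to look and compute and a shell command to move; the robot and the scene stay as the last step left them, time stands still between calls to the robot, and variables do not carry over. Pictures are saved under pics/ and viewed, at most 10 in all, crops included, and the job is handed in when it is done.

```bash
mkdir -p pics; ls; cat > h.py <<'E'
import numpy as np,cv2,pickle
from cell import manip,grab_frame,job_done
def get(n):
    f=grab_frame(n); return f
def pts(f):
    d=f["depth"];K=f["K"];h,w=d.shape
    u,v=np.meshgrid(np.arange(w),np.arange(h))
    c=np.stack([(u-K[0,2])/K[0,0]*d,(v-K[1,2])/K[1,1]*d,d],-1)
    return (c-f["t"])@f["R"]
E
python3 - <<'E'
from h import *
a=[]
for n in("scene","side"):
    f=get(n);pickle.dump(f,open(n+".pkl","wb"));cv2.imwrite(f"pics/{n}0.png",cv2.resize(f["color"],(800,600)))
    print(n,f["K"].round(1).tolist(),(-f["R"].T@f["t"]).round(), f["R"].round(2).tolist())
s=manip.read_state();print(s)
E
```

```text
pics
scene [[398.4, 0.0, 256.5], [0.0, 398.4, 193.6], [0.0, 0.0, 1.0]] [-421.  787.  930.] [[-0.67, -0.74, -0.01], [-0.39, 0.36, -0.85], [0.63, -0.56, -0.53]]
side [[354.3, 0.0, 259.4], [0.0, 354.3, 191.0], [0.0, 0.0, 1.0]] [ 150. -998.  538.] [[0.93, -0.37, 0.01], [-0.13, -0.35, -0.93], [0.35, 0.86, -0.38]]
{'t': 0.1, 'joint_pos': array([-1.26086883e-01,  2.21158297e-01,  1.52753479e+00,  2.79277596e-05,
        1.39471665e+00, -1.26117829e-01]), 'joint_vel': array([-0.00116342,  0.00083789, -0.0003927 ,  0.00066483, -0.00022962,
       -0.00012061]), 'tau': array([ 6.93603797e-04, -4.98243856e+01, -3.90546799e+01, -2.32586735e-04,
        5.66593517e-03, -2.12633734e-05]), 'eef_pos': array([6.24433089e+02, 8.54865844e-02, 2.30281655e+02]), 'orientation': array([-3.13979346e+00, -2.55828110e-04,  1.57082213e+00]), 'wrist_force': array([ 0.1594724 , -0.01705977,  0.65012126]), 'torque': array([ 0.00755853, -0.05654681,  0.00759484]), 'finger_force': 0.0, 'gripper_width': 85.7574182087478}
```

View pics/scene0.png

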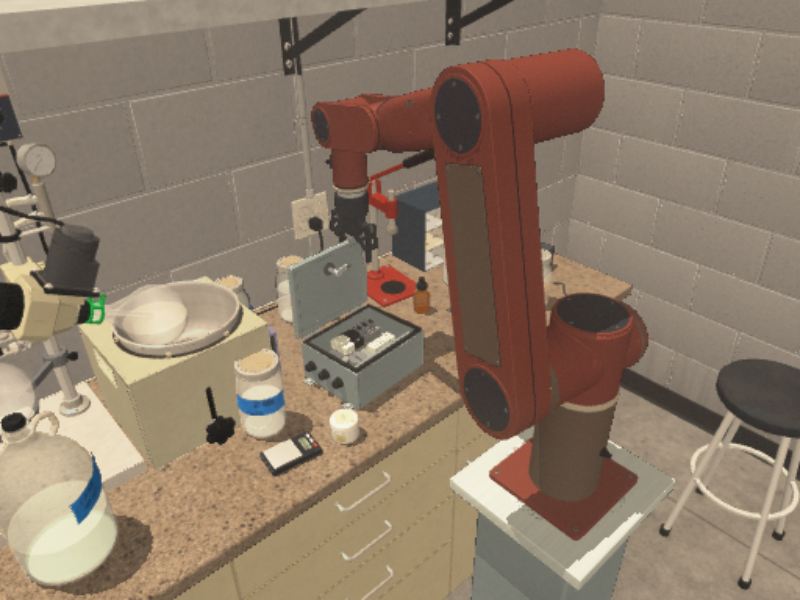

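View pics/side0.png

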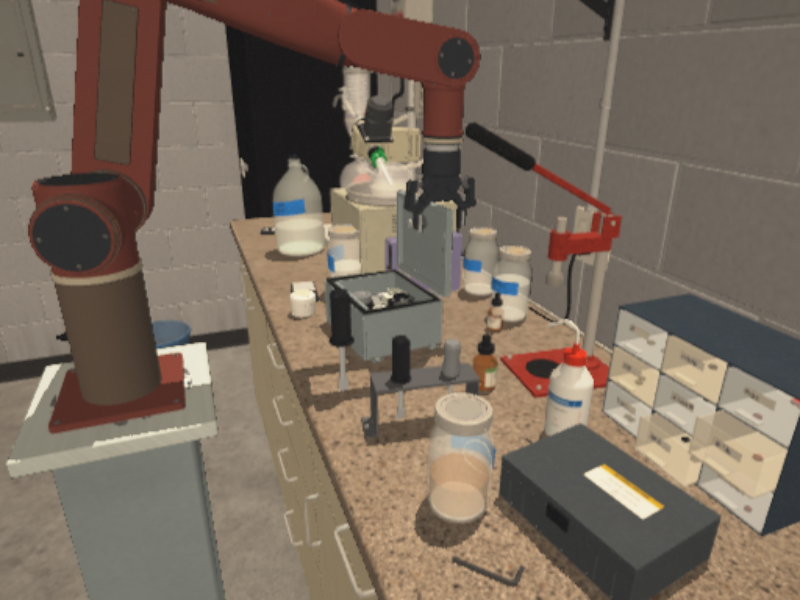

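The side view shows the rack with the small black driver at (400,355), the grey nut driver at (450,355), and a larger look-alike at (341,315). The box is at (385,310) with its lid upright. Next I'll make an orthographic top view from the depth.

```bash
python3 - <<'E'
from h import *
x0,x1,y0,y1=350,900,-450,350   # px: 1mm
im=np.zeros((x1-x0,y1-y0,3),np.uint8);zb=np.full(im.shape[:2],-1e9)
for n in("scene","side"):
    f=pickle.load(open(n+".pkl","rb"));P=pts(f);ok=(f["depth"]>0)&(P[...,2]<215)&(P[...,2]>15)
    p=P[ok];c=f["color"][ok]
    m=(p[:,0]>x0+2)&(p[:,0]<x1-3)&(p[:,1]>y0+2)&(p[:,1]<y1-3);p=p[m];c=c[m]
    for q,k in zip(p[np.argsort(p[:,2])],c[np.argsort(p[:,2])]):
        r=int(x1-q[0]);s=int(y1-q[1]);im[r-1:r+2,s-1:s+2]=k
for x in range(400,900,100):cv2.putText(im,str(x),(0,x1-x),0,.4,(0,255,255));im[x1-x,::10]=(0,255,255)
for y in range(-400,350,100):cv2.putText(im,str(y),(y1-y,10),0,.4,(0,255,255));im[::10,y1-y]=(0,255,255)
cv2.imwrite("pics/top.png",im)
f=pickle.load(open("side.pkl","rb"));P=pts(f)
for u,v in [(400,345),(400,360),(400,372),(341,300),(341,330),(452,342),(452,360),(375,382),(475,375),(380,400),(335,285),(385,272),(440,303),(345,350)]:
    print((u,v),P[int(v*.64),int(u*.64)].round())
E
```

```text
(400, 345) [ 427. -289.  154.]
(400, 360) [ 427. -291.  128.]
(400, 372) [ 427. -291.  106.]
(341, 300) [ 372. -155.  183.]
(341, 330) [ 370. -155.  129.]
(452, 342) [ 515. -290.  144.]
(452, 360) [ 512. -299.  116.]
(375, 382) [ 391. -273.   87.]
(475, 375) [ 549. -312.   87.]
(380, 400) [ 424. -200.    2.]
(335, 285) [429. 113. 109.]
(385, 272) [567. 173. 102.]
(440, 303) [615. -31.  97.]
(345, 350) [ 376. -145.   83.]
```

View pics/top.png

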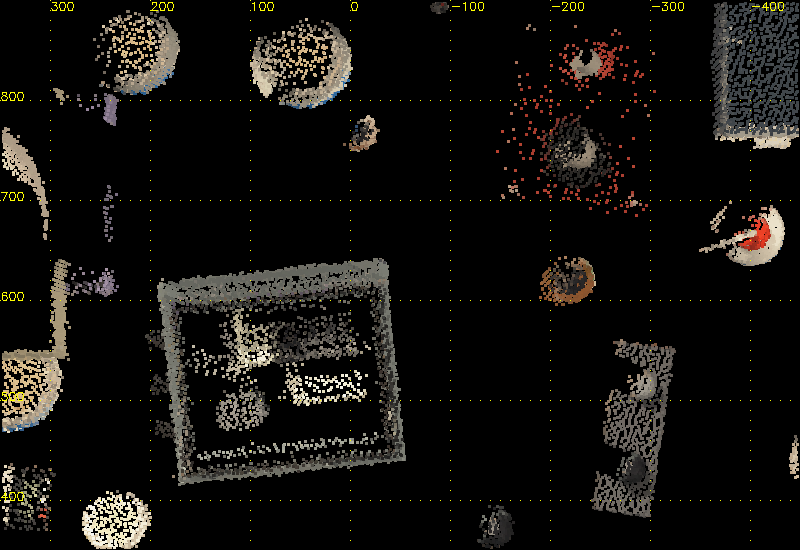

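The top view places the box at about (521,65) with yaw about 0.08. The driver is near (432,-284) and the nut driver near (517,-290). The selector is probably near (490,105). I'll go above the rack.

```bash
python3 -m handwheel '[[0,0,0,-0.2,-0.9,0.2,-1],[0,0,0,-0.7,-1,0.2,-1],[0,0,0,-0.7,-1,0.2,-1],[0,0,0,-0.7,-1,0.2,-1],[0,0,0,-0.7,-1,0.2,-1],[0,0,0,-0.7,-1,0.2,-1],[0,0,0,-0.7,-1,0,-1],[0,0,0,-0.7,-1,0,-1],[0,0,0,-0.7,-1,0,-1],[0,0,0,-0.7,-1,0,-1],[0,0,0,-0.7,-1,0,-1],[0,0,0,-0.4,-0.4,0,-1],[0,0,0,0,0,0,-1]]'
python3 - <<'E'
from h import *
f=get("wrist");pickle.dump(f,open("w1.pkl","wb"));cv2.imwrite("pics/w1.png",cv2.resize(f["color"],(800,600)))
print(f["K"].round(1).tolist(),(-f["R"].T@f["t"]).round(),f["R"].round(2).tolist(),manip.read_state()["eef_pos"])
E
```

```text
t: 1.4
eef_pos: [433.9, -283.4, 261.0]
orientation: [-3.141, -0.0, 1.568]
wrist_force: [0.2, -0.1, 0.8]
gripper_width: 85.3
finger_force: 0.0
[[297.3, 0.0, 253.7], [0.0, 297.3, 189.1], [0.0, 0.0, 1.0]] [ 435. -215.  404.] [[1.0, -0.0, -0.0], [-0.0, -0.96, 0.27], [-0.0, -0.27, -0.96]] [ 434.69852897 -282.46105267  260.99427769]
```

View pics/w1.png

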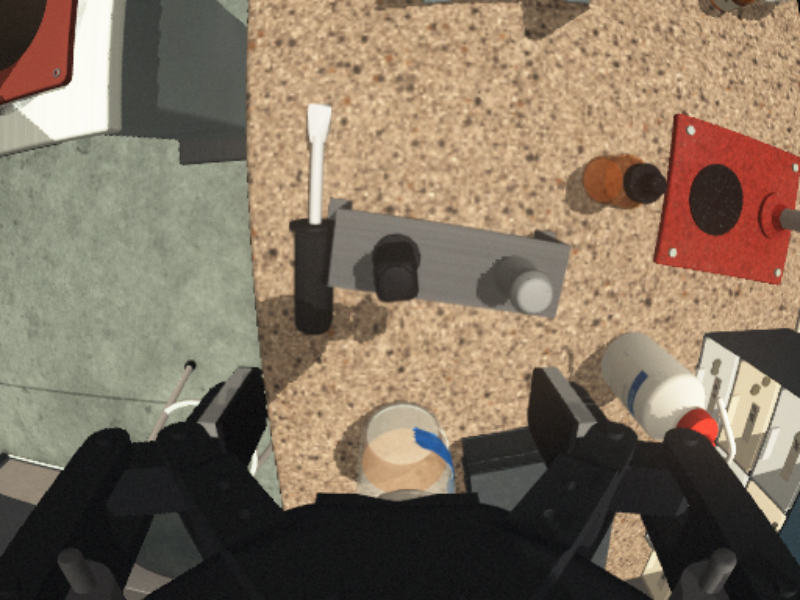

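The wrist view shows the rack with the driver's black square handle at (397,268) and the nut driver at (530,290). The big look-alike is at (315,230). Next I'll measure handle top and rack plate.

```bash
cat >> h.py <<'E'
def wpts(f):
    d=f["depth"];K=f["K"];h,w=d.shape
    u,v=np.meshgrid(np.arange(w),np.arange(h))
    a=(u-K[0,2])/K[0,0];b=(v-K[1,2])/K[1,1];th=np.hypot(a,b)+1e-9;k=np.tan(th)/th*d
    return (np.stack([a*k,b*k,d],-1)-f["t"])@f["R"]
def rect(Q):
    r=cv2.minAreaRect(Q[:,:2].astype(np.float32));return np.round(r[0],1),np.round(r[1],1),round(r[2],1),len(Q)
def near(P,c,r,z0,z1):
    m=(np.hypot(P[...,0]-c[0],P[...,1]-c[1])<r)&(P[...,2]>z0)&(P[...,2]<z1);return P[m]
E
python3 - <<'E'
from h import *
f=pickle.load(open("w1.pkl","rb"));P=wpts(f)
for z in (150,155):
  Q=near(P,(432,-284),35,z,166);print("handle",rect(Q),np.median(Q,0).round(1))
Q=near(P,(515,-290),30,120,180);print("nut",rect(Q[Q[:,2]>np.percentile(Q[:,2],50)]),np.percentile(Q[:,2],[5,50,95]))
Q=near(P,(470,-290),110,78,90);print("plate",rect(Q),np.median(Q,0).round(1))
for u,v in[(318,110),(317,170),(315,215),(313,260),(313,300),(313,325),(397,270),(397,290),(397,245)]:print((u,v),P[int(v*.64),int(u*.64)].round())
E
```

```text
handle (array([ 433.3, -277.2]), array([24. , 24.2]), 6.8, 722) [ 433.7 -275.6  158.9]
handle (array([ 433.3, -277.1]), array([23.1, 23.5]), 8.3, 644) [ 433.4 -276.   159.1]
nut (array([ 516.4, -288.9]), array([21.4, 21.3]), 13.8, 344) [127.39649024 142.51558012 144.27619897]
plate (array([ 473.4, -282.6]), array([ 57.6, 170.8]), 81.7, 5555) [ 467.8 -275.6   85.4]
(318, 110) [ 372. -167.   31.]
(317, 170) [ 370. -215.   30.]
(315, 215) [ 367. -252.   29.]
(313, 260) [ 366. -288.   37.]
(313, 300) [ 364. -323.   34.]
(313, 325) [ 362. -346.   32.]
(397, 270) [ 435. -269.  160.]
(397, 290) [ 435. -280.  160.]
(397, 245) [ 435. -265.  104.]
```

```bash
python3 - <<'E'
from h import *
f=get("side");pickle.dump(f,open("s2.pkl","wb"));P=pts(f)
cv2.imwrite("pics/s2.png",cv2.resize(f["color"][150:320,150:380],(690,510)))
g=pickle.load(open("side.pkl","rb"))
print(np.abs(f["color"].astype(int)-g["color"])[170:250,205:230].max())
E
```

```text
115
```

View pics/s2.png

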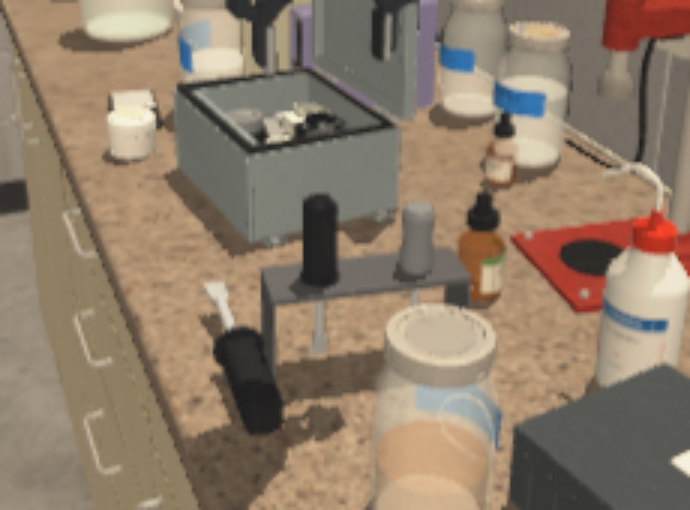

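The big look-alike was balanced on its blade and has toppled by itself. It lies on the bench at x≈367, outside my working area. The small driver's handle is at (433,-277) with its flats at about +7.5°. I'll grasp it.

```bash
python3 -m handwheel '[[0,0,0.65,-0.03,0.24,0,-1],[0,0,0.6,0,0,-1,-1],[0,0,0,0,0,-1,-1],[0,0,0,0,0,-1,-1],[0,0,0,0,0,-1,-1],[0,0,0,0,0,-1,-1],[0,0,0,0,0,-1,-1],[0,0,0,0,0,-0.25,-1],[0,0,0,0,0,0,-1],[0,0,0,0,0,0,1],[0,0,0,0,0,0,1],[0,0,0,0,0,0,1],[0,0,0,0,0,0,1],[0,0,0,0,0,0,1],[0,0,0,0,0,0,1],[0,0,0,0,0,0,1]]'
```

```text
t: 3.1
eef_pos: [434.7, -277.0, 105.9]
orientation: [3.141, 0.001, 1.701]
wrist_force: [-0.7, -0.0, 5.4]
gripper_width: 23.2
finger_force: 59.1
```

```bash
python3 -m handwheel '[[0,0,0,0,0,1,1],[0,0,0,0,0,1,1],[0,0,0,0,0,1,1],[0,0,0,0,0,1,1],[0,0,0,0,0,1,1],[0,0,0,0,0,1,1],[0,0,0,0,0.8,0.2,1],[0,0,0,0.2,1,0,1],[0,0,0,0.2,1,0,1],[0,0,0,0.2,1,0,1],[0,0,0,0.2,1,0,1],[0,0,0,0.2,1,0,1],[0,0,0,0.2,1,0,1],[0,0,0,0.2,1,0,1],[0,0,0,0,1,0,1],[0,0,0,0,1,0,1],[0,0,0,0,1,0,1],[0,0,0,0,1,0,1],[0,0,0,0,0.5,0,1],[0,0,0,0,0,0,1]]'
python3 - <<'E'
from h import *
f=get("wrist");pickle.dump(f,open("w2.pkl","wb"));s=get("side");pickle.dump(s,open("s3.pkl","wb"))
P=wpts(f)
a=cv2.resize(f["color"],(800,600))
cv2.imwrite("pics/w2.png",a)
t=manip.read_state()["eef_pos"];print(t,(-f["R"].T@f["t"]).round(1))
X=s["R"]@(t-[0,0,60])+s["t"];u=s["K"]@X/X[2];print(u)
c=s["color"][int(u[1])-45:int(u[1])+45,int(u[0])-60:int(u[0])+60]
cv2.imwrite("pics/s3.png",cv2.resize(c,(720,540),interpolation=2))
# height-filtered: switch head top
Q=P[(abs(P[...,2]-80)<4)&(P[...,0]>450)&(P[...,0]<535)&(P[...,1]>75)&(P[...,1]<150)];print(rect(Q),np.median(Q,0))
E
```

```text
t: 5.1
eef_pos: [468.9, 32.1, 259.7]
orientation: [-3.141, -0.0, 1.704]
wrist_force: [0.4, -1.1, -1.4]
gripper_width: 23.3
finger_force: 58.9
[469.1458947   30.5042735  259.80030609] [460.2 100.1 402.6]
[231.81691166 162.32791438   1.        ]
(array([489. , 108.9]), array([42.7, 43.1]), 53.0, 1194) [488.3145207  108.73746002  80.18102413]
```

View pics/w2.png

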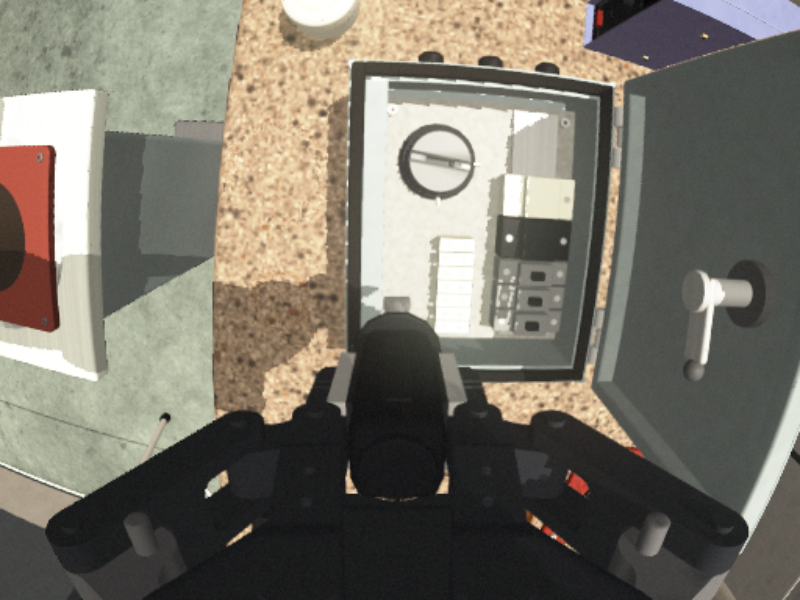

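View pics/s3.png

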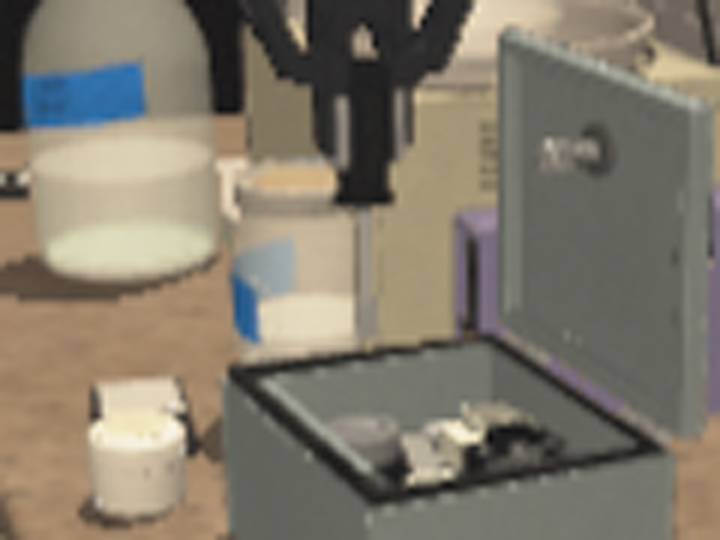

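The slot in w2 lies nearly along world x, running (413,157)–(470,165), with a tick mark at (438,200). The driver is held upright. I'll measure the slot angle and the blade's broad direction numerically.

```bash
python3 - <<'E'
from h import *
f=pickle.load(open("w2.pkl","rb"));P=wpts(f)
C=np.array([488.9,108.9])
def proj(X):
    c=X@f["R"].T+f["t"];r=np.hypot(c[...,0],c[...,1]);th=np.arctan2(r,c[...,2])
    return np.stack([c[...,0]/r*th*f["K"][0,0]+f["K"][0,2],c[...,1]/r*th*f["K"][1,1]+f["K"][1,2]],-1)
g=np.arange(-25,25,.25);X,Y=np.meshgrid(g,g[::-1])
m=proj(np.stack([C[0]+X,C[1]+Y,0*X+80],-1)).astype(np.float32)
im=cv2.remap(f["color"],m[...,0],m[...,1],1)
cv2.imwrite("pics/head.png",cv2.resize(im,(400,400)))
gray=im.mean(2);ins=np.hypot(X,Y)<13
for th in(60,80,100,120):
    k=ins&(gray<th)
    if k.sum()>30:
        q=np.c_[X[k],Y[k]];w,v=np.linalg.eigh(np.cov(q.T));print(th,k.sum(),q.mean(0).round(1),np.sqrt(w).round(1),np.degrees(np.arctan2(v[1,1],v[0,1])).round(1))
Q=near(P,C,13,60,77.5)
if len(Q)>5:
    q=Q[:,:2];w,v=np.linalg.eigh(np.cov(q.T));print("depth",len(q),q.mean(0).round(1),np.sqrt(w),np.degrees(np.arctan2(v[1,1],v[0,1])))
# blade profiles
for nm,T in(("s3.pkl",np.array([469,32,260.])),("side.pkl",np.array([433.5,-277,104.]))):
    s=pickle.load(open(nm,"rb"))
    for dz in(-45-8,-65,-84,-89,-93):
        x=s["R"]@(T+[0,0,dz])+s["t"];u=s["K"]@x/x[2];print(nm,dz,u[:2].round(1),s["color"][int(round(u[1])),int(u[0])-7:int(u[0])+8].mean(1).astype(int))
E
```

```text
120 578 [0.3 1.4] [0.8 6. ] 175.0
depth 71 [490.2 109. ] [1.29089909 6.10155134] 176.67373104332685
s3.pkl -53 [231.6 160. ] [180 179 177 175 172 162 119 146 145 146 139 145 144 145 144]
s3.pkl -65 [231.7 163.6] [177 177 174 172 169 161 113 143 145 144 136 145 145 145 146]
s3.pkl -84 [231.8 169.3] [211 211 210 209 208 199 133 135 135 136 147 147 147 145 146]
s3.pkl -89 [231.8 170.8] [211 211 210 209 208 198 141 135 134 136 143 148 148 146 145]
s3.pkl -93 [231.9 172. ] [211 210 206 202 199 187 147 134 133 135 140 148 147 146 146]
side.pkl -53 [256.4 253.9] [148 135 128 134 139 143 140 148 138 133 151 142 138 141 149]
side.pkl -65 [256.4 258. ] [144 150 146 141 142 144 140 148 138 124 144 147 154 149 144]
side.pkl -84 [256.3 264.3] [157 149 145 146 146 127 137 135 136 134 126 143 147 142 143]
side.pkl -89 [256.3 265.9] [118 107 106 118 141 136 137 136 135 134 125 132 140 144 150]
side.pkl -93 [256.3 267.2] [128 116 116 120 139 142 135 139 137 139 134 140 143 141 143]
```

View pics/head.png

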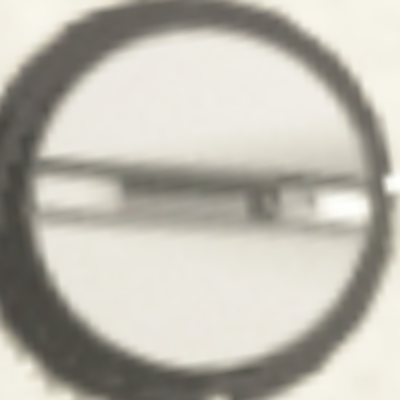

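The slot centre is about (489.4,109) at −3.5°. The blade is broad along driver x, now at +7.6°. I'll turn −11° and go just above the slot.

```bash
python3 -m handwheel '[[0,0,-0.6,0.2,0.8,0,1],[0,0,-0.6,0.2,0.8,0,1],[0,0,-0.65,0.2,0.8,0,1],[0,0,0,0.2,0.68,0,1],[0,0,0,0,0,-0.8,1],[0,0,0,0,0,-0.8,1],[0,0,0,0,0,-0.8,1],[0,0,0,0,0,-0.5,1],[0,0,0,0,0,0,1],[0,0,0,0,0,0,1]]'
python3 - <<'E'
from h import *
s=manip.read_state();T=s["eef_pos"];print(T,s["orientation"],s["wrist_force"])
for n in("scene","side"):
    f=get(n);pickle.dump(f,open(n+"4.pkl","wb"))
    for X in(T-[0,0,94],np.array([489.4,109,80])):
        x=f["R"]@X+f["t"];u=f["K"]@x/x[2];print(n,u[:2].round(1),x[2].round())
a=pickle.load(open("scene4.pkl","rb"));b=pickle.load(open("side4.pkl","rb"))
o=[]
for f in(a,b):
    x=f["R"]@(T-[0,0,85])+f["t"];u=(f["K"]@x/x[2]).astype(int)
    o.append(cv2.resize(f["color"][u[1]-30:u[1]+30,u[0]-20:u[0]+20],(400,600),interpolation=2))
cv2.imwrite("pics/p4.png",np.hstack(o))
E
```

```text
t: 6.2
eef_pos: [489.6, 107.4, 188.0]
orientation: [3.141, 0.0, 1.507]
wrist_force: [0.5, 0.3, -0.2]
gripper_width: 23.4
finger_force: 58.9
[489.59690321 107.3944413  187.97517048] [3.14140236e+00 1.16271458e-04 1.50709570e+00] [ 0.52927202  0.25992147 -0.21611036]
scene [228.8 224.4] 1403.0
scene [228.6 227.8] 1409.0
side [231.4 184.5] 1235.0
side [231.3 188.1] 1242.0
```

View pics/p4.png

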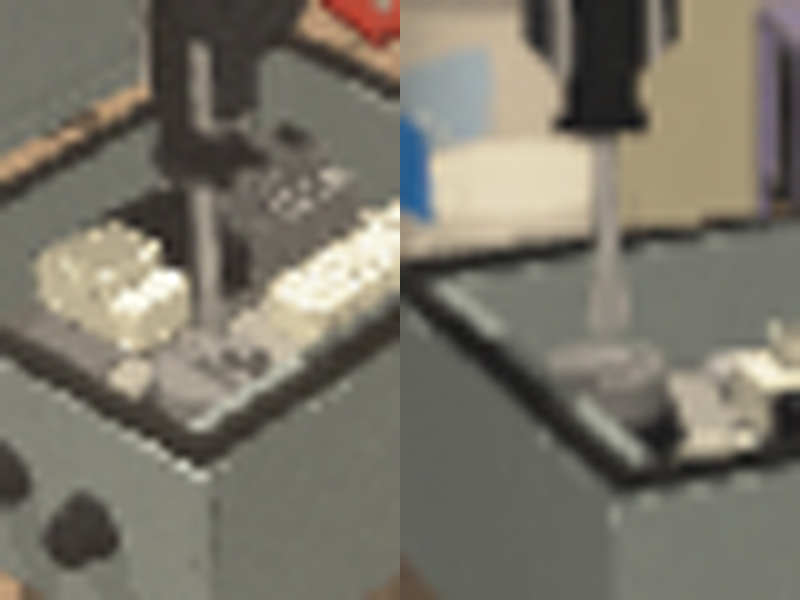

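The blade's broad face points at the side camera and sits right over the slot. I'll descend.

```bash
python3 -m handwheel '[[0,0,0,0,0.06,-0.2,1],[0,0,0,0,0,-0.2,1],[0,0,0,0,0,-0.15,1],[0,0,0,0,0,-0.1,1],[0,0,0,0,0,0,1]]'
```

```text
t: 6.8
eef_pos: [488.8, 109.5, 170.7]
orientation: [-3.141, 0.0, 1.508]
wrist_force: [0.0, -0.0, -0.5]
gripper_width: 23.4
finger_force: 58.9
```

```bash
python3 -m handwheel '[[0,0,0,0,0,-0.1,1],[0,0,0,0,0,-0.1,1],[0,0,0,0,0,0,1]]'
```

```text
t: 7.1
eef_pos: [489.2, 109.4, 166.1]
orientation: [-3.142, 0.0, 1.508]
wrist_force: [-0.3, -0.1, -0.5]
gripper_width: 23.4
finger_force: 58.8
```

```bash
python3 -m handwheel '[[0,0,-0.8,0,0,0,1],[0,0,-0.8,0,0,0,1],[0,0,-0.8,0,0,0,1],[0,0,-0.8,0,0,0,1],[0,0,-0.8,0,0,0,1],[0,0,-0.8,0,0,0,1],[0,0,0,0,0,0,1]]'; python3 -c "
from h import *
s=manip.read_state();print(s['joint_pos'].round(2),s['torque'].round(3),s['wrist_force'])"
```

```text
t: 7.8
eef_pos: [488.9, 109.1, 166.1]
orientation: [-3.141, 0.001, 1.005]
wrist_force: [-2.4, -1.1, -0.9]
gripper_width: 23.2
finger_force: 58.8
[ 0.06 -0.02  1.91 -0.    1.25  0.63] [-0.418  0.272  0.019] [-2.41045153 -1.11737373 -0.90251904]
```

```bash
python3 -m handwheel '[[0,0,-0.8,0,0,0,1],[0,0,-0.8,0,0,0,1],[0,0,-0.8,0,0,0,1],[0,0,-0.8,0,0,0,1],[0,0,-0.8,0,0,0,1],[0,0,-0.8,0,0,0,1],[0,0,-0.8,0,0,0,1],[0,0,-0.8,0,0,0,1],[0,0,0,0,0,0,1]]'; python3 -c "
from h import *
s=manip.read_state();print(s['joint_pos'].round(2),s['torque'].round(3),s['wrist_force'])"
```

```text
t: 8.7
eef_pos: [488.6, 109.1, 166.1]
orientation: [3.141, 0.002, 0.336]
wrist_force: [-2.5, -2.0, 0.8]
gripper_width: 23.6
finger_force: 59.0
[ 0.06 -0.02  1.91 -0.    1.25  1.3 ] [-0.596  0.606  0.058] [-2.48999973 -1.9719668   0.81556623]
```

```bash
python3 -m handwheel '[[0,0,-0.6,0,0,0,1],[0,0,-0.6,0,0,0,1],[0,0,-0.6,0,0,0,1],[0,0,-0.6,0,0,0,1],[0,0,0,0,0,0,1]]'; python3 -c "
from h import *
s=manip.read_state();print(s['joint_pos'].round(2),s['torque'].round(3),s['wrist_force'])"
```

```text
t: 9.2
eef_pos: [488.6, 109.2, 166.1]
orientation: [3.141, 0.002, 0.087]
wrist_force: [-3.1, -3.3, 1.2]
gripper_width: 23.3
finger_force: 59.1
[ 0.06 -0.02  1.91 -0.    1.25  1.55] [-0.709  0.896 -0.09 ] [-3.05147247 -3.28988744  1.21394674]
```

```bash
for r in '[[0,0,-0.5,0,0,0,1],[0,0,-0.5,0,0,0,1],[0,0,0,0,0,0,1]]' '[[0,0,-0.5,0,0,0,1],[0,0,0,0,0,0,1]]'; do :; done
python3 -m handwheel '[[0,0,-0.5,0,0,0,1],[0,0,-0.5,0,0,0,1],[0,0,0,0,0,0,1]]'; python3 -c "
from h import *
s=manip.read_state();print(s['joint_pos'].round(2),s['torque'].round(3),s['wrist_force'])"
```

```text
t: 9.5
eef_pos: [488.6, 109.2, 166.1]
orientation: [3.141, 0.002, -0.018]
wrist_force: [-4.3, -2.9, 0.3]
gripper_width: 23.3
finger_force: 59.1
[ 0.06 -0.02  1.91 -0.    1.25  1.65] [-0.746  1.057  0.053] [-4.25612552 -2.86145281  0.28324164]
```

```bash
python3 -m handwheel '[[0,0,0.4,0,0,0,1],[0,0,0,0,0,0.3,1],[0,0,0,0,0,0.6,1],[0,0,0,0,0,0.9,1],[0,0,0,0,0,0.9,1],[0,0,1,0,0,0.9,1],[0,0,1,0,0,0.2,1],[0,0,1,0,0,0,1],[0,0,1,0,0,0,1],[0,0,1,0,0,0,1],[0,0,1,0,-0.5,0,1],[0,0,1,0,-0.5,0,1],[0,0,1,-0.2,-0.5,0,1],[0,0,1,-0.2,-0.5,0,1],[0,0,1,-0.2,-0.5,0,1],[0,0,1,-0.2,-0.6,0,1],[0,0,1,0,0,0,1],[0,0,1,0,0,0,1],[0,0,1,0,0,0,1],[0,0,1,0,0,0,1]]'
python3 - <<'E'
from h import *
f=get("wrist");pickle.dump(f,open("w5.pkl","wb"));P=wpts(f)
C=np.array([489.3,109])
Q=near(P,C,13,60,77.5);q=Q[:,:2];w,v=np.linalg.eigh(np.cov(q.T));print("slot",len(q),q.mean(0).round(1),np.sqrt(w),np.degrees(np.arctan2(v[1,1],v[0,1])))
Q=near(P,C,24,76,84);print(rect(Q))
# lid + handle
L=P[(P[...,0]>560)&(P[...,2]>120)&(P[...,2]<300)&(P[...,1]>-80)&(P[...,1]<220)]
print(len(L),np.percentile(L,[1,50,99],axis=0).round())
print(manip.read_state()["eef_pos"])
E
```

```text
t: 11.5
eef_pos: [470.4, 32.2, 263.5]
orientation: [3.137, -0.0, 1.597]
wrist_force: [-0.5, 0.1, -1.0]
gripper_width: 23.3
finger_force: 59.2
slot 87 [489.6 108.8] [1.49671755 6.26840379] 100.80270812324491
(array([489.1, 109.2]), array([43.1, 42.6]), 47.1, 1158)
32981 [[589. -30. 123.]
 [621.  81. 236.]
 [635. 184. 292.]]
[470.40250058  32.20286433 263.38547305]
```

The slot now stands at −79°, turned about 76° from its start and consistent with its stop. I'll return the driver to the rack.

```bash
python3 -m handwheel '[[0,0,0.5,-0.12,-0.5,0,1],[0,0,0.5,-0.12,-1,0,1],[0,0,0,-0.12,-1,0,1],[0,0,0,-0.12,-1,0,1],[0,0,0,-0.12,-1,0,1],[0,0,0,-0.12,-1,0,1],[0,0,0,-0.12,-1,0,1],[0,0,0,-0.12,-1,0,1],[0,0,0,-0.12,-1,0,1],[0,0,0,-0.12,-1,0,1],[0,0,0,-0.12,-1,0,1],[0,0,0,-0.12,-1,0,1],[0,0,0,0,-0.87,0,1],[0,0,0,0,0,-0.8,1],[0,0,0,0,0,-0.8,1],[0,0,0,0,0,-0.4,1],[0,0,0,0,0,0,1],[0,0,0,0,0,0,1]]'
```

```text
t: 13.35
eef_pos: [433.8, -277.5, 212.5]
orientation: [3.14, 0.001, 1.696]
wrist_force: [-0.1, -0.1, -0.8]
gripper_width: 23.4
finger_force: 59.2
```

```bash
python3 -m handwheel '[[0,0,0,-0.02,0,-0.5,1],[0,0,0,0,0,-0.5,1],[0,0,0,0,0,-0.5,1],[0,0,0,0,0,-0.5,1],[0,0,0,0,0,-0.5,1],[0,0,0,0,0,-0.5,1],[0,0,0,0,0,-0.5,1],[0,0,0,0,0,-0.4,1],[0,0,0,0,0,-0.2,1],[0,0,0,0,0,0,1]]'
```

```text
t: 14.35
eef_pos: [432.3, -276.9, 107.8]
orientation: [-3.14, -0.001, 1.696]
wrist_force: [0.7, 0.3, -2.2]
gripper_width: 23.2
finger_force: 59.2
```

```bash
python3 -m handwheel '[[0,0,0,0,0,-0.06,1],[0,0,0,0,0,0,0],[0,0,0,0,0,0,-1],[0,0,0,0,0,0,-1],[0,0,0,0,0,0,-1],[0,0,0,0,0,0,-1],[0,0,0,0,0,0.5,-1],[0,0,0,0,0,1,-1],[0,0,0,0,0,1,-1],[0,0,0,0,0,1,-1],[0,0,0,0,0,1,-1],[0,0,0,0,0,1,-1],[0,0,0,0,0,1,-1],[0,0,0,0,0,1,-1],[0,0,0,0,0,0,-1]]'
python3 - <<'E'
from h import *
f=get("wrist");P=wpts(f);Q=near(P,(433,-277),35,150,170);print(rect(Q),np.median(Q,0).round(1))
for n in("side","w5"):
    f=pickle.load(open(n+".pkl","rb"));P=wpts(f) if n=="w5" else pts(f)
f=pickle.load(open("w5.pkl","rb"));P=wpts(f)
c,s=np.cos(.079),np.sin(.079)
# box frame: rim fit
R=P[(P[...,2]>97)&(P[...,2]<108)&(P[...,0]<625)&(P[...,0]>400)&(P[...,1]>-80)&(P[...,1]<200)]
print("rim",rect(R),np.median(R[:,2]))
# lid: points on inside face & handle on inside
L=P[(P[...,0]>575)&(P[...,2]>110)&(P[...,2]<305)&(P[...,1]>-70)&(P[...,1]<210)]
A=L[(L[:,2]>140)]
for z in range(110,300,20):
    q=L[abs(L[:,2]-z)<10]
    if len(q)>20:
        x=q[:,0]*c+q[:,1]*s;y=-q[:,0]*s+q[:,1]*c;print(z,len(q),np.percentile(x,[2,50,98]).round(),np.percentile(y,[2,98]).round())
E
```

```text
t: 15.85
eef_pos: [434.3, -278.6, 300.2]
orientation: [3.136, 0.006, 1.696]
wrist_force: [-0.3, 0.0, 0.8]
gripper_width: 85.5
finger_force: 0.0
(array([ 433.2, -277.9]), array([23.1, 24.7]), 7.4, 550) [ 433.1 -276.2  158.9]
rim (array([524.1,  67.8]), array([186.9, 221.9]), 5.8, 7723) 101.54307456285503
110 2512 [615. 622. 631.] [-71. 128.]
130 1995 [615. 629. 632.] [-77. 134.]
150 2298 [615. 629. 632.] [-76. 135.]
170 2711 [615. 629. 632.] [-76. 134.]
190 2808 [614. 628. 632.] [-77. 135.]
210 3230 [614. 628. 631.] [-77. 136.]
230 4486 [596. 628. 631.] [-76. 135.]
250 7331 [592. 627. 631.] [-74. 132.]
270 3744 [614. 628. 631.] [-78. 130.]
290 4378 [613. 617. 631.] [-76. 125.]
```

The driver is seated: its top is at z 159 as at the start, and it stands upright. Before going behind the lid I'll check where the red press lever and other obstacles are.

```bash
python3 - <<'E'
from h import *
f=pickle.load(open("side.pkl","rb"));P=pts(f)
for u,v in[(475,130),(500,145),(530,162),(570,185),(605,210),(555,245),(600,230),(553,270)]:print((u,v),P[int(v*.64),int(u*.64)].round())
g=get("scene");G=pts(g);pickle.dump(g,open("scene6.pkl","rb".replace("r","w")))
M=G[(G[...,2]>150)&(G[...,2]<420)&(G[...,0]>635)&(G[...,0]<900)&(G[...,1]>-250)&(G[...,1]<230)]
h,_,_=np.histogram2d(M[:,0],M[:,1],bins=[np.arange(635,901,30),np.arange(-250,231,40)])
print(np.arange(-250,230,40));print(np.c_[np.arange(635,900,30)[:len(h)],h.astype(int)])
# box yaw from lid inner plane & rim
w=pickle.load(open("w5.pkl","rb"));W=wpts(w)
L=W[(W[...,2]>120)&(W[...,2]<215)&(W[...,0]>610)&(W[...,0]<650)&(W[...,1]>-20)&(W[...,1]<150)]
A=np.c_[np.ones(len(L)),L[:,1:]-[67,104]];k=np.linalg.lstsq(A,L[:,0],rcond=None)[0];print("inner plane x=",k)
for lo,hi in((400,470),):
    R=W[(W[...,2]>97)&(W[...,2]<108)&(W[...,0]<460)&(W[...,0]>400)&(W[...,1]>-30)&(W[...,1]<150)]
    p=np.polyfit(R[:,1],R[:,0],1);print("front rim",p)
E
```

```text
(475, 130) [ 576. -219.  460.]
(500, 145) [ 619. -225.  438.]
(530, 162) [ 673. -230.  410.]
(570, 185) [ 753. -233.  368.]
(605, 210) [ 827. -244.  322.]
(555, 245) [ 737. -234.  266.]
(600, 230) [ 828. -238.  284.]
(553, 270) [ 743. -225.  217.]
[-250 -210 -170 -130  -90  -50  -10   30   70  110  150  190]
[[635   2  15   0   0   0  33  21   0   0   0   0   0]
 [665   4  14   0   0   0   0   0   0   0   0   0   0]
 [695  17   0   0   0   0   0   0   0   0   0   0   0]
 [725 180  13   0   0   0   0   0   0   0   0   0   0]
 [755  47   6   0   0   0   0   0   0   0   0   0   0]
 [785  56   1   0   0   0   0   0   0   0   0   0   4]
 [815 205   0   0   0   0   0   7  24  28   0   1  50]
 [845  21   0   0   0   0   0  12  29   9   0   4  45]]
inner plane x= [ 6.26748960e+02 -1.03166923e-01 -9.47245523e-03]
front rim [-8.81894357e-02  4.52033386e+02]
```

The press lever runs at y≈−220 from x 576 to 827 with z above 320, so I'll cross in front of it and over the lid. The lid's outer face is near x≈636 at y≈4.

```bash
python3 -m handwheel '[[0,0,0,0.2,0.9,0.4,1],[0,0,0,0.2,0.9,0.4,1],[0,0,0,0.2,0.9,0.4,1],[0,0,0,0.2,0.9,0.4,1],[0,0,0,0.2,0.9,0.4,1],[0,0,0,0.2,0.9,0.4,1],[0,0,0,0.2,0.9,0,1],[0,0,0,0.2,1,0,1],[0,0,0,0.2,1,0,1],[0,0,0,0.2,1,0,1],[0,0,0,0.2,1,0,1],[0,0,0,0.2,1,0,1],[0,0,0,1,0,0,1],[0,0,0,1,0,0,1],[0,0,0,1,0,0,1],[0,0,0,1,0,0,1],[0,0,0,1,0,0,1],[0,0,0,1,0,0,1],[0,0,0,1,0,0,1],[0,0,0,1,0,0,1]]'
python3 - <<'E'
from h import *
print(manip.read_state()["joint_pos"].round(2))
f=get("wrist");pickle.dump(f,open("w6.pkl","wb"));P=wpts(f);cv2.imwrite("pics/w6.png",cv2.resize(f["color"],(800,600)))
c,s=np.cos(.095),np.sin(.095)
d=P-[521,67.5,0];x=d[...,0]*c+d[...,1]*s;y=-d[...,0]*s+d[...,1]*c;z=P[...,2]
for xl in range(95,175,5):
    m=(x>xl)&(x<xl+5)&(abs(y)<130)&(z>190)&(z<300)
    if m.sum()>10: print(xl,m.sum(),np.percentile(y[m],[2,50,98]).round(),np.percentile(z[m],[2,50,98]).round())
E
```

```text
t: 17.95
eef_pos: [693.1, 5.3, 352.6]
orientation: [-3.138, -0.001, 1.696]
wrist_force: [-0.2, -1.1, 0.3]
gripper_width: 0.0
finger_force: 0.0
[-0.11  0.35  1.15 -0.    1.65 -0.23]
95 1574 [-107.  -16.   66.] [290. 291. 293.]
100 1573 [-106.  -18.   66.] [290. 291. 293.]
105 6234 [-106.  -20.   84.] [194. 263. 292.]
110 356 [-33.  -1.  19.] [200. 258. 263.]
115 241 [-14.  -0.  15.] [237. 252. 258.]
120 137 [-9. -0.  9.] [241. 249. 253.]
125 113 [-8. -0.  8.] [243. 249. 252.]
130 190 [-33.  -1.  35.] [241. 249. 252.]
135 543 [-37.  -0.  39.] [243. 250. 255.]
140 585 [-39.  -1.  39.] [243. 250. 256.]
145 584 [-37.  -1.  38.] [240. 249. 255.]
150 13 [-24.  -9.  -4.] [243. 244. 250.]
```

The wrist camera depth shows the T-bar at y_box −39..39, x_box 135–150 and z≈249. The lid top is at z 291. I'll descend beside the bar and start pushing.

```bash
python3 -m handwheel '[[0,0,0,0,0,-0.8,1],[0,0,0,0,0,-0.9,1],[0,0,0,0,0,-0.9,1],[0,0,0,0,0,-0.8,1],[0,0,0,-0.5,-0.05,0,1],[0,0,0,-0.5,-0.05,0,1],[0,0,0,-0.5,-0.05,0,1],[0,0,0,-0.3,-0.03,0,1],[0,0,0,-0.3,-0.03,0,1],[0,0,0,-0.3,-0.03,0,1],[0,0,0,0,0,0,1]]'
```

```text
t: 19.1
eef_pos: [632.1, -0.7, 269.2]
orientation: [-3.141, -0.0, 1.696]
wrist_force: [0.9, -0.9, 0.3]
gripper_width: 0.1
finger_force: 0.1
```

```bash
python3 -m handwheel '[[0,0,0,-0.4,-0.04,0,1],[0,0,0,-0.4,-0.04,-0.1,1],[0,0,0,-0.4,-0.04,-0.1,1],[0,0,0,-0.4,-0.04,-0.1,1]]'
python3 - <<'E'
from h import *
f=get("wrist");pickle.dump(f,open("w7.pkl","wb"));P=wpts(f)
c,s=np.cos(.095),np.sin(.095)
d=P-[521,67.5,0];x=d[...,0]*c+d[...,1]*s;y=-d[...,0]*s+d[...,1]*c;z=P[...,2]
m=(y>-10)&(y<108)&(z>108)&(z<300)&(x>-60)&(x<160)
for zl in range(110,300,15):
    k=m&(z>zl)&(z<zl+15)
    if k.sum()>10:print(zl,k.sum(),np.percentile(x[k],[5,50,95]).round())
E
```

```text
t: 19.5
eef_pos: [593.7, -4.8, 263.8]
orientation: [3.138, 0.001, 1.697]
wrist_force: [2.5, 0.3, 5.1]
gripper_width: -0.1
finger_force: 2.4
110 203 [103. 106. 109.]
125 264 [ 99. 101. 104.]
140 282 [93. 96. 98.]
155 320 [88. 91. 93.]
170 357 [84. 86. 88.]
185 396 [79. 81. 83.]
200 418 [73. 76. 78.]
215 420 [68. 71. 73.]
230 653 [62. 65. 72.]
245 5603 [ 58.  86. 102.]
260 1521 [52. 55. 61.]
275 4640 [35. 44. 51.]
```

```bash
python3 -m handwheel '[[0,0,0,-0.5,-0.05,-0.17,1],[0,0,0,-0.5,-0.05,-0.17,1],[0,0,0,-0.5,-0.05,-0.17,1],[0,0,0,-0.37,-0.04,-0.24,1],[0,0,0,-0.37,-0.04,-0.24,1],[0,0,0,-0.37,-0.04,-0.24,1],[0,0,0,-0.32,-0.03,-0.32,1],[0,0,0,-0.32,-0.03,-0.32,1],[0,0,0,-0.32,-0.03,-0.32,1]]'
```

```text
t: 20.45
eef_pos: [502.8, -13.9, 206.7]
orientation: [-3.141, 0.0, 1.696]
wrist_force: [2.1, 0.2, 0.7]
gripper_width: -0.3
finger_force: 1.1
```

```bash
python3 -m handwheel '[[0,0,0,-0.24,-0.02,-0.36,1],[0,0,0,-0.24,-0.02,-0.36,1],[0,0,0,-0.24,-0.02,-0.36,1],[0,0,0,-0.17,-0.02,-0.4,1],[0,0,0,-0.17,-0.02,-0.4,1],[0,0,0,-0.17,-0.02,-0.4,1]]'
```

```text
t: 21.05
eef_pos: [472.5, -16.6, 149.6]
orientation: [3.141, -0.0, 1.696]
wrist_force: [1.0, 0.3, 1.4]
gripper_width: 0.1
finger_force: 0.6
```

```bash
python3 -m handwheel '[[0,0,0,0,0,-0.3,1],[0,0,0,0,0,-0.3,1],[0,0,0,0,0,-0.2,1],[0,0,0,0,0,-0.2,1],[0,0,0,0,0,-0.1,1]]'
python3 - <<'E'
from h import *
f=get("wrist");pickle.dump(f,open("w8.pkl","wb"));P=wpts(f)
c,s=np.cos(.095),np.sin(.095)
d=P-[521,67.5,0];x=d[...,0]*c+d[...,1]*s;y=-d[...,0]*s+d[...,1]*c;z=P[...,2]
for xl in range(-100,110,20):
    k=(y>30)&(y<105)&(x>xl)&(x<xl+20)&(z>90)
    if k.sum()>10:print(xl,k.sum(),np.percentile(z[k],[5,50,95]).round(1))
E
```

```text
t: 21.55
eef_pos: [472.6, -16.7, 122.8]
orientation: [-3.141, -0.0, 1.696]
wrist_force: [-3.6, -0.3, 6.7]
gripper_width: 0.1
finger_force: 3.5
-100 619 [122.5 123.8 124.9]
-80 1022 [122.1 123.4 124.6]
-60 946 [121.8 122.9 124.3]
-40 168 [122.  123.3 124.6]
-20 1257 [121.7 122.9 124.1]
0 1336 [121.3 122.5 123.7]
20 1394 [120.7 122.  123.2]
40 1422 [120.3 121.5 122.7]
60 1386 [119.1 120.8 122.4]
80 909 [118.7 120.7 122.4]
```

```bash
python3 -m handwheel '[[0,0,0,0,0,-0.08,1],[0,0,0,0,0,-0.08,1],[0,0,0,0,0,0,1]]'
```

```text
t: 21.9
eef_pos: [472.6, -16.8, 120.2]
orientation: [-3.141, 0.0, 1.697]
wrist_force: [-7.1, 0.6, 10.7]
gripper_width: -0.0
finger_force: 5.6
```

```bash
python3 -m handwheel '[[0,0,0,0,0,-0.06,1],[0,0,0,0,0,0,1]]'
python3 - <<'E'
from h import *
f=get("wrist");P=wpts(f)
c,s=np.cos(.095),np.sin(.095)
d=P-[521,67.5,0];x=d[...,0]*c+d[...,1]*s;y=-d[...,0]*s+d[...,1]*c;z=P[...,2]
k=(y>30)&(y<105)&(x>-90)&(x<90)&(abs(z-121)<6)
print(np.polyfit(x[k],z[k],1),manip.read_state()["wrist_force"])
b=(abs(y)<60)&(x>-110)&(x<20)&(z>140)&(z<170)&(np.hypot(x+42,y)<50);q=np.c_[x[b],y[b],z[b]];print("bar",rect(q),np.median(q,0).round(1))
E
```

```text
t: 22.1
eef_pos: [472.6, -16.8, 119.4]
orientation: [-3.141, 0.0, 1.697]
wrist_force: [-9.4, 0.7, 16.7]
gripper_width: -0.2
finger_force: 8.3
[3.42554817e-03 1.20325805e+02] [-9.8434035   1.39382118 15.33106707]
bar (array([-44.9,  -5. ]), array([75.5, 15.4]), 81.6, 7816) [-45.3  -5.8 161. ]
```

The lid is on the gasket, pressing with about 16 N. The T-bar is rotated about 8° clockwise, at roughly (478,63). I'll go above it with open fingers.

```bash
python3 -m handwheel '[[0,0,0,0,0,0.5,1],[0,0,0,0,0,1,1],[0,0,0,0,0,1,1],[0,0,0,0,0,1,1],[0,0,-0.5,0.05,0.7,0.9,0],[0,0,-0.5,0.05,0.9,0,-1],[0,0,-0.5,0.05,0.9,0,-1],[0,0,-0.2,0.05,0.7,0,-1],[0,0,0,0,0,0,-1],[0,0,0,0,0,0,-1]]'
python3 - <<'E'
from h import *
f=get("wrist");pickle.dump(f,open("w9.pkl","wb"));P=wpts(f)
c,s=np.cos(.095),np.sin(.095)
d=P-[521,67.5,0];x=d[...,0]*c+d[...,1]*s;y=-d[...,0]*s+d[...,1]*c;z=P[...,2]
k=(y>50)&(y<105)&(x>-90)&(x<90)&(abs(z-121)<8)
print(np.polyfit(x[k],z[k],1))
b=(z>158)&(z<172)&(np.hypot(x+43,y)<55);q=P[b];print("bar world",rect(q),np.median(q,0).round(1))
s=manip.read_state();print(s["eef_pos"],s["orientation"])
E
```

```text
t: 23.15
eef_pos: [477.9, 63.3, 227.8]
orientation: [3.141, 0.0, 1.52]
wrist_force: [1.0, -0.3, 0.0]
gripper_width: 84.6
finger_force: 0.0
[-1.35369630e-02  1.21639108e+02]
bar world (array([478.5,  63.5]), array([82.6, 14. ]), 87.3, 1927) [478.6  67.6 163.2]
[477.8932216   62.87425789 227.72142772] [3.14114664e+00 3.55516331e-04 1.51913787e+00]
```

```bash
python3 -m handwheel '[[0,0,0,0.02,0.01,-0.9,-1],[0,0,0,0,0,-0.9,-1],[0,0,0,0,0,-0.9,-1],[0,0,0,0,0,-0.5,-1],[0,0,0,0,0,-0.35,-1],[0,0,0,0,0,0,1],[0,0,0,0,0,0,1],[0,0,0,0,0,0,1],[0,0,0,0,0,0,1],[0,0,0,0,0,0,1],[0,0,0,0,0,0,1],[0,0,0,0,0,0,1],[0,0,0,0,0,0,1]]'
```

```text
t: 24.5
eef_pos: [477.9, 63.6, 139.5]
orientation: [-3.141, 0.0, 1.519]
wrist_force: [-3.8, 0.5, 5.2]
gripper_width: 12.9
finger_force: 58.5
```

```bash
python3 -m handwheel '[[0,0,-0.7,0,0,0,1],[0,0,-0.7,0,0,0,1],[0,0,-0.7,0,0,0,1],[0,0,-0.7,0,0,-0.01,1],[0,0,-0.7,0,0,-0.02,1],[0,0,-0.7,0,0,-0.02,1],[0,0,-0.7,0,0,-0.02,1],[0,0,-0.7,0,0,-0.02,1],[0,0,-0.7,0,0,-0.02,1]]'
```

```text
t: 25.4
eef_pos: [477.9, 63.4, 138.4]
orientation: [-3.141, 0.001, 0.856]
wrist_force: [-12.0, -0.9, 20.8]
gripper_width: 13.2
finger_force: 58.4
```

```bash
python3 -m handwheel '[[0,0,-0.7,0,0,-0.02,1],[0,0,-0.7,0,0,-0.02,1],[0,0,-0.7,0,0,-0.02,1],[0,0,-0.7,0,0,-0.01,1],[0,0,-0.7,0,0,0,1],[0,0,-0.7,0,0,0,1],[0,0,-0.7,0,0,0,1],[0,0,-0.7,0,0,0,1]]';python3 -c "
from h import *
s=manip.read_state();print(s['joint_pos'].round(2),s['torque'].round(3),s['wrist_force'])"
```

```text
t: 26.2
eef_pos: [477.7, 63.2, 137.2]
orientation: [3.141, 0.002, 0.27]
wrist_force: [-15.3, -1.6, 23.8]
gripper_width: 13.2
finger_force: 59.3
[-0.03 -0.03  1.98 -0.    1.19  1.27] [-0.392  2.408  0.115] [-15.27047951  -1.61335507  23.84570752]
```

```bash
python3 -m handwheel '[[0,0,-0.5,0,0,0,1],[0,0,-0.5,0,0,0,1],[0,0,-0.3,0,0,0,1],[0,0,0,0,0,0,1]]';python3 -c "
from h import *
s=manip.read_state();print(s['joint_pos'].round(2),s['torque'].round(3),s['wrist_force'])"
```

```text
t: 26.6
eef_pos: [477.7, 63.3, 137.2]
orientation: [3.14, 0.002, 0.137]
wrist_force: [-14.9, -1.1, 24.1]
gripper_width: 13.0
finger_force: 67.9
[-0.03 -0.03  1.98 -0.    1.19  1.4 ] [-0.4    2.42   0.656] [-14.85611802  -1.09977949  24.14730875]
```

The torque has risen to 0.66 N m, so the handle is at its stop. I'll release and check.

```bash
python3 -m handwheel '[[0,0,0.2,0,0,0,1],[0,0,0,0,0,0,-1],[0,0,0,0,0,0,-1],[0,0,0,0,0,0,-1],[0,0,0,0,0,0,-1],[0,0,0,0,0,0,-1],[0,0,0,0,0,0,-1],[0,0,0,0,0,0.5,-1],[0,0,0,0,0,1,-1],[0,0,0,0,0,1,-1],[0,0,0,0,0,1,-1],[0,0,0,0,0,1,-1],[0,0,0,0,0,0.5,-1],[0,0,0,0,0,0,-1],[0,0,0,0,0,0,-1]]'
python3 - <<'E'
from h import *
f=get("wrist");P=wpts(f)
c,s=np.cos(.095),np.sin(.095)
d=P-[521,67.5,0];x=d[...,0]*c+d[...,1]*s;y=-d[...,0]*s+d[...,1]*c;z=P[...,2]
for a,b in((-105,-50),(50,105)):
    k=(y>a)&(y<b)&(x>-85)&(x<85)&(abs(z-120)<8)
    if k.sum()>50:print("lid slope",np.polyfit(x[k],z[k],1),k.sum())
b=(z>152)&(z<172)&(np.hypot(x+43,y)<55);q=np.c_[x[b],y[b],z[b]];print("bar box",rect(q),np.median(q,0).round(1))
g=get("side");G=pts(g);Q=near(G,(433,-280),30,95,165);print("driver",rect(Q),np.percentile(Q[:,2],99))
for z0 in(100,130,150):print(z0,Q[abs(Q[:,2]-z0)<8].mean(0).round(1))
s=manip.read_state();print(s["wrist_force"],s["t"])
E
```

```text
t: 28.1
eef_pos: [478.0, 63.5, 258.7]
orientation: [-3.142, 0.001, 0.157]
wrist_force: [0.7, -0.2, -1.1]
gripper_width: 85.8
finger_force: 0.0
lid slope [2.00033308e-03 1.20109393e+02] 8912
lid slope [2.35086085e-03 1.20143011e+02] 9096
bar box (array([-42.6,  -0.5]), array([82.2, 14.1]), 4.5, 1496) [-39.7  -0.3 161.1]
driver (array([ 432.1, -280.6]), array([25.3, 23.1]), 5.8, 315) 161.76060893686295
100 [ 430.2 -286.1  101.6]
130 [ 429.5 -286.1  130. ]
150 [ 429.9 -285.8  150.5]
[-0.81774171  0.02995123 -0.15795054] 28.2
```

```bash
python3 -c "
from h import *
print(job_done())"
```

```text
the job is handed in; nothing more can be done
None
```

I handed the job in at about 28 s, and the result of the judging was not shown. By my last measurements the switch (checked before the lid was closed) and the T-handle are at about 1.46 and 1.49 rad, the lid is level and drawn tight, and the screwdriver stands upright in its rack hole. I touched none of the bystanders; the larger look-alike driver, which was balanced on its blade, toppled early on with no sign that the arm touched it and lies on the bench near its front edge.

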